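# Shorten a printer's output-tray arm until its spring button locks

### The job

Shorten the printer's output-tray arm to its locked length: press the spring button on the arm flush, slide the arm so that the button goes in under the mouth of the sleeve, then push the arm on in by its paper stop until the button pops up in the sleeve's hole. Do it gently, never pressing anywhere with more than 25 N nor pushing on the paper stop with more than 15 N, leave the other things on the desk where they are, and let go.

Things in the scene. Friction and masses are not known exactly. Their poses are not given: they have to be found in the camera images.
- bracket: Fixed to the desk: black base plate 180 x 150 x 10 mm with a dark steel square sleeve 130 mm long, 38 mm wide. In its roof is a bright steel lock plate with an 18 mm square hole; the plate is set anew each time: the hole's middle is 44 to 74 mm behind the mouth, not measured. Origin: on the desk under the middle of the sleeve's mouth. x: level, along the sleeve inwards from the mouth; z up.
- sleeve_mouth (a point): Middle of the upper edge of the sleeve's mouth, on the sleeve's top face, 62.5 mm above the desk; axes as the bracket's. The underside of the sleeve's roof is 58.5 mm above the desk, 2.5 mm over the arm's top face; the mouth has a square edge without a lead-in, and stops the button unless it is pressed to less than 2.5 mm proud.
- tray_arm (a joint): How far the arm is pushed in, m: 0 fully out, grows along the bracket's x. The arm is a plain aluminium square bar, 26 mm wide, top face 56 mm above the desk, that slides stiffly (about 1.5 N) and level in the sleeve; it cannot come out. The button's centre is at the mouth's edge at 0.050 and at the middle of the hole somewhere from 0.094 to 0.124.
- button (a joint): How far the spring button is pressed, m: 0 up (9 mm proud of the arm), 0.009 flush with the arm's top face. Spring: about 2 N to start, 6.5 N at flush. Under the sleeve's roof it is held at about 0.0065; popped up in the hole it reads 0 and stands 1.5 mm above the lock plate's top face.
- button_top (a point): Middle of the flat top of the spring button, an upright steel pin 14 mm across, on the arm's top face, 65 mm above the desk when up; it moves with the arm and the button; axes as the bracket's. A fingertip covering it all meets the sleeve too soon: press on the half away from the sleeve and drag the arm by friction; once the front edge is under, the roof keeps it down.
- paper_stop: Paper stop: the upright black plate at the arm's outer end, 80 mm wide, 8 mm thick, from 14 to 98 mm above the desk; origin on the middle line of its outer face (away from the sleeve), 75 mm above the desk, 104 mm from the button's centre; axes as the bracket's. Push here along the bracket's x; the drag is under 5 N.
- cartridge: Bystander: ink cartridge 46 x 16 x 38 mm standing on the bracket's base plate beside the sleeve; origin under its middle.
- ink_bottle: Bystander: grey ink bottle with black cap, 44 mm across, 110 mm tall, beside the sleeve; origin under its middle.
- ink_bottle2: Bystander: a second such bottle; origin under its middle.
- screwdriver: Bystander: screwdriver with black handle, 190 mm long, lying beside the arm on the bracket's +y side; origin under its middle.
- photo_paper: Bystander: stack of photo paper 152 x 102 x 20 mm lying on the bracket's -y side; origin under its middle.
- mug: Bystander: white mug 80 mm across, 95 mm tall, towards the desk's right side; origin under its middle.
- stapler: Bystander: stapler 130 x 34 x 55 mm towards the desk's left side; origin under its middle.

How it is judged:
On the way:
1. the pressed-in button has gone wholly in under the sleeve's roof (value of joint tray_arm above 0.058 m and value of joint button above 0.004 m).
At the end, for the whole second after the job is handed in: The arm is at rest at its locked length (arm joint 0.090 to 0.128) with the button popped up in the sleeve's hole (button joint under 0.0025) (value of joint tray_arm between 0.09 and 0.128 m and value of joint button below 0.0025 m and velocity of joint tray_arm between -0.005 and 0.005 m/s); the robot touches nothing.
It fails at once if the bracket, arm or button was pressed or pushed with more than 25 N (contact force between bracket and the fingers above 25 N or contact force between bracket and the arm above 25 N).
It fails at once if the paper stop was pushed with more than 15 N (contact force between paper_stop and the fingers above 15 N).
It fails at once if a bystander was moved more than 25 mm (distance of any of cartridge, ink_bottle, ink_bottle2, screwdriver, photo_paper, mug, stapler from where it was at the start of the episode above 0.025 m).
It also fails if it takes over 45 s, if anything falls off the work surface, if the arm or the gripper's body presses on something with over 40 N, if the wrist force passes 120 N, or if a joint passes its speed limit or range.

### The arm

A 6-joint arm with a two-finger parallel gripper is mounted at the origin on the work surface. World frame = base frame: x ahead of the robot, y to its left, z up, the work surface at z = 0. Lengths are in m, angles in rad, forces in N, time in s.
With the tool pointing down it reaches from about 0.35 to 0.975 m from the base axis. Payload 4.9 kg.
Tool frame: the origin (TCP) lies at the very end of the fingers, on their centre line; the grasp point (between the pads) lies 19 mm behind it (ctrl.grasp_offset is the distance from the TCP to the grasp point, in m); z points along the fingers, y is the line along which they close (so a half turn about z gives the same grasp; the last joint's range is limited). The gripper opens to 85 mm and grips with 20 to 120 N. Pads are 22 mm wide; open, the fingers measure 114 mm over their backs; the gripper's body (76 mm by 85 mm) begins 54 mm behind the grasp point. The pads swing forward as they close: fully open they stand 13 mm farther back than shut.
Start: joints at [1.025, 0.053, 1.613, -0, 1.476, -0.119], TCP at [0.259, 0.569, 0.231] pointing down, gripper open.
Joint ranges: [-3.01, 3.01], [-1.01, 2.22], [0.06, 2.58], [-1.02, 4.17], [0.09, 2.62], [-3.14, 3.14]. Speed limits (rad/s): [2.57, 2.57, 3.14, 3.14, 3.14, 3.14].

### API

Orientations are given as a rotation vector (axis times angle).
In Python, from station import ctrl, optics gives the robot as it stands.
- The arm moves only by the shell command python3 -m handwheel 'ROWS' [OPENING] [FORCE]. ROWS is JSON, a list of rows, each an object of numbers: "tx", "ty", "tz": the shift along the tool's x, y, z in mm; "roll": the turn about the tool's z in rad. A call has 1 to 12 rows; each row shifts and turns the commanded pose from where the row before left it, along the tool's axes as they then stand; what a row does not reach is not made up. A row lasts 1/12 s, in which the tool goes at most 41.7 mm and 7.16 degrees, less where a joint would pass 70% of its speed; a pose out of reach is approached as far as the arm can. A call with a gripper value outside its range is refused whole. OPENING is the finger opening in mm, from 0 to 85.4, set as the call begins (- or left out, the last holds). The fingers move at their own pace and stop on an object; FORCE is the grip in N (left out, the last holds). Time passes only in rows, so rows that do not move let the fingers close. It gives the time, the measured TCP pose, the force, the opening and the grip force at its end, in the units of the state.
- ctrl.get_obs(): the state, without advancing time (a new reading comes with each control period).
- optics.get_image(name): name is "scene" or "top" or "wrist"; returns (picture, depth): 420x560x3 uint8, red, green, blue; 420x560 float32, m along the optical axis (not along the pixel's ray), 0 where there is no reading.
- optics.camera_params(name): a dict with "mtx" (3x3 intrinsics, pixels), "k1" (the pictures are not rectified: a ray, as slopes to the right and down, at radius r is drawn at 1 + k1 r^2 times it, then the intrinsics apply), "extrinsics" (4x4, takes a point from camera to world coordinates); the wrist camera has in their place "tool_from_camera" (4x4, takes a point from camera to tool coordinates, whose origin is the TCP and whose axes are the flange's). Camera axes: x right, y down, z forward; pixel columns grow to the right and rows downward; lengths in m; the calibration is good to about 2 mm. A picture is of the moment at which its call begins: read the wrist's pose just before it. camera_params takes no time and is no camera call.
- ctrl.finish_job(): hands the job in; it is judged then, once.
The state is a dict: "t": time; "q": joint angles; "dq": joint speeds; "effort": joint torques, N m; "tool_pos": TCP position; "tool_rot": TCP orientation; "contact_force": force on the tool from outside, world axes, zero at the start; "wrist_torque": the same for the moment, N m; "opening": finger opening in m; "grip_force": force on a finger pad.
Only numpy, scipy, OpenCV 4.12 (cv2) and the standard library are available. Lean on these libraries where they do the work, as an engineer would, in place of code of your own. Each camera call takes 0.05 s, during which the arm holds its last target. There are 200 camera calls.

## Working session

There is one attempt and no reset: what is moved stays moved. The work goes in short steps, Python scripts to look and compute and a shell command to move; the robot and the scene stay as the last step left them, time stands still between calls to the robot, and variables do not carry over. Pictures are saved under pics/ and viewed, at most 10 in all, crops included, and the job is handed in when it is done.

```bash
ls; mkdir -p pics
cat > h.py <<'E'
import numpy as np, cv2
from station import ctrl, optics
from scipy.spatial.transform import Rotation as R
def grab(name,tag):
    o=ctrl.get_obs(); im,d=optics.get_image(name); p=optics.camera_params(name)
    if name=='wrist':
        T=np.eye(4);T[:3,:3]=R.from_rotvec(o['tool_rot']).as_matrix();T[:3,3]=o['tool_pos'];E=T@np.array(p['tool_from_camera'])
    else:E=np.array(p['extrinsics'])
    np.savez(f'{tag}.npz',im=im,d=d,E=E,K=np.array(p['mtx']),k1=p['k1']); cv2.imwrite(f'pics/{tag}.png',im[:,:,::-1]); return o
def ray(S,u,v):
    K=S['K'];D=np.array([float(S['k1']),0,0,0,0])
    n=cv2.undistortPoints(np.array([[[u,v]]],float),K,D)[0,0]
    return S['E'][:3,3], S['E'][:3,:3]@np.array([n[0],n[1],1])
def onz(S,u,v,z):
    c,r=ray(S,u,v); return c+r*(z-c[2])/r[2]
def dep(S,u,v):
    c,r=ray(S,u,v); return c+r*S['d'][int(round(v)),int(round(u))]
E
python3 - <<'E'
from h import *
for n in('top','scene'):grab(n,n)
o=ctrl.get_obs();print({k:np.round(v,3) for k,v in o.items()})
print(R.from_rotvec(o['tool_rot']).as_matrix().round(3))
print(optics.camera_params('top'),optics.camera_params('wrist'))
E
```

```text
pics
{'t': np.float64(0.1), 'q': array([ 1.025,  0.053,  1.614,  0.   ,  1.476, -0.119]), 'dq': array([-0.001, -0.001, -0.004, -0.   , -0.003, -0.001]), 'effort': array([ 0.0000e+00, -3.9490e+01, -3.7137e+01, -0.0000e+00,  4.0000e-03,
        0.0000e+00]), 'tool_pos': array([0.258, 0.568, 0.23 ]), 'tool_rot': array([-6.65e-01, -3.07e+00,  3.00e-03]), 'contact_force': array([-0.793,  0.118, -0.41 ]), 'wrist_torque': array([-0.033,  0.019,  0.025]), 'grip_force': np.float64(0.0), 'opening': np.float64(0.085)}
[[-0.91   0.414 -0.001]
 [ 0.414  0.91  -0.002]
 [ 0.    -0.002 -1.   ]]
{'mtx': array([[527.96649715,   0.        , 276.956277  ],
       [  0.        , 527.96649715, 219.30186126],
       [  0.        ,   0.        ,   1.        ]]), 'k1': 0.054414885258188266, 'extrinsics': array([[-2.75366034e-02, -9.87583019e-01,  1.54665823e-01,
         3.74915657e-01],
       [-9.99610443e-01,  2.79089124e-02,  2.35938293e-04,
        -1.56582908e-02],
       [-4.54956357e-03, -1.54599075e-01, -9.87966815e-01,
         1.60051581e+00],
       [ 0.00000000e+00,  0.00000000e+00,  0.00000000e+00,
         1.00000000e+00]])} {'mtx': array([[341.35542084,   0.        , 280.13057976],
       [  0.        , 341.35542084, 210.55348568],
       [  0.        ,   0.        ,   1.        ]]), 'k1': -0.034034567750778864, 'tool_from_camera': array([[ 7.49311869e-04, -9.54955826e-01, -2.96747044e-01,
         7.65057801e-02],
       [ 9.99999589e-01,  8.66982109e-04, -2.64932903e-04,
        -4.60090495e-04],
       [ 5.10273597e-04, -2.96746723e-01,  9.54956084e-01,
        -1.41911622e-01],
       [ 0.00000000e+00,  0.00000000e+00,  0.00000000e+00,
         1.00000000e+00]])}
```

View pics/top.png

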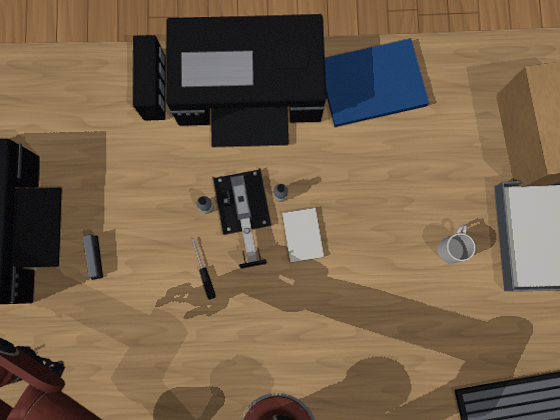

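View pics/scene.png

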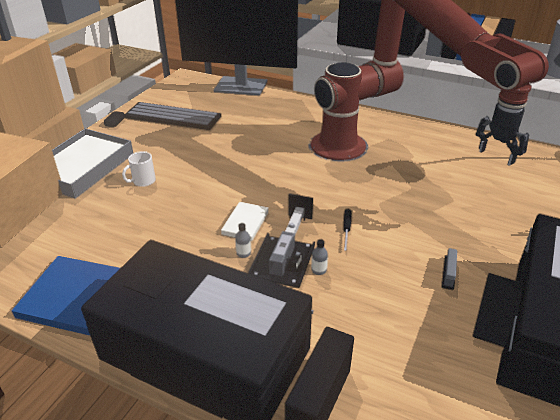

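The top view shows the sleeve from about (238,178), the mouth near (245,225), the button near (247,230) and the paper stop at (252,264). The screwdriver is at (204,270). The scene view confirms the layout.

Run:
```python
from h import *
S=np.load('top.npz')
for n,u,v,z in[('hole',240,199,.062),('button',247,231,.065),('stop',253,263,.098),('sleevefar',238,180,.0625)]:
    print(n,onz(S,u,v,z).round(4),dep(S,u,v).round(4))
im=S['im'][150:300,180:340];cv2.imwrite('pics/c.png',cv2.resize(im[:,:,::-1],None,fx=5,fy=5,interpolation=cv2.INTER_CUBIC)[:600,:800])
```

```text
hole [0.6798 0.0926 0.062 ] [0.6871 0.0952 0.0253]
button [0.5831 0.0735 0.065 ] [0.5839 0.0739 0.0587]
stop [0.4864 0.0562 0.098 ] [0.4866 0.0564 0.0946]
sleevefar [0.7376 0.0976 0.0625] [0.7389 0.098  0.0567]
```

View pics/c.png

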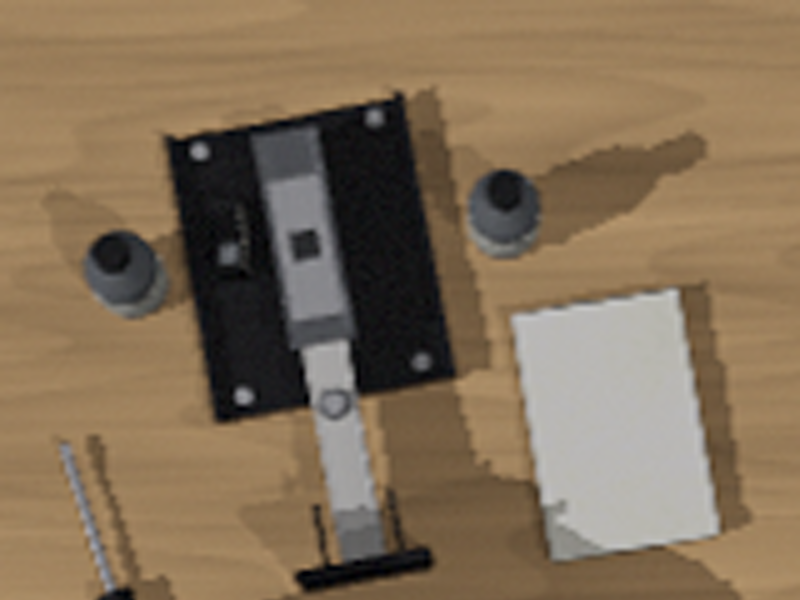

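The crop shows the mouth edge at about (320,340), the button at (335,403), the hole at (304,243) and the stop at (365,570). The bracket's x axis is yawed about 10.6°. I'll roll the tool so its x axis points along the bracket's x, then go over the arm with the fingers shut.

```bash
python3 -m handwheel '[{"roll":0.12},{"roll":0.12},{"roll":0.12},{"roll":0.12},{"roll":0.12},{"roll":0.12},{"roll":0.12},{"roll":0.12},{"roll":0.12},{"roll":0.12},{"roll":0.12},{"roll":0.12}]' 0 30
python3 -m handwheel '[{"roll":0.12},{"roll":0.12},{"roll":0.12},{"roll":0.12},{"roll":0.12},{"roll":0.12},{"roll":0.12},{"roll":0.12},{"roll":0.12},{}]'
python3 - <<'E'
from h import *
o=ctrl.get_obs();M=R.from_rotvec(o['tool_rot']).as_matrix();print(M.round(3),o['q'].round(3))
print(M.T@(np.array([.56,.07,.20])-o['tool_pos'])*1000)
E
```

```text
[[-0.91   0.414 -0.001]
 [ 0.414  0.91  -0.002]
 [ 0.    -0.002 -1.   ]] [ 1.025  0.053  1.614  0.     1.476 -0.119]
[-480.85872127 -328.83187473   30.67513616]$[0]: bad value
$[0]: bad value
```

```bash
python3 -m handwheel '[{"tx":0,"ty":0,"tz":0,"roll":0.12},{"tx":0,"ty":0,"tz":0,"roll":0.12},{"tx":0,"ty":0,"tz":0,"roll":0.12},{"tx":0,"ty":0,"tz":0,"roll":0.12},{"tx":0,"ty":0,"tz":0,"roll":0.12},{"tx":0,"ty":0,"tz":0,"roll":0.12},{"tx":0,"ty":0,"tz":0,"roll":0.12},{"tx":0,"ty":0,"tz":0,"roll":0.12},{"tx":0,"ty":0,"tz":0,"roll":0.12},{"tx":0,"ty":0,"tz":0,"roll":0.12},{"tx":0,"ty":0,"tz":0,"roll":0.12},{"tx":0,"ty":0,"tz":0,"roll":0.12}]' 0 30
python3 -m handwheel '[{"tx":0,"ty":0,"tz":0,"roll":0.12},{"tx":0,"ty":0,"tz":0,"roll":0.12},{"tx":0,"ty":0,"tz":0,"roll":0.12},{"tx":0,"ty":0,"tz":0,"roll":0.12},{"tx":0,"ty":0,"tz":0,"roll":0.12},{"tx":0,"ty":0,"tz":0,"roll":0.12},{"tx":0,"ty":0,"tz":0,"roll":0.12},{"tx":0,"ty":0,"tz":0,"roll":0.12},{"tx":0,"ty":0,"tz":0,"roll":0.12},{"tx":0,"ty":0,"tz":0,"roll":0}]'
python3 - <<'E'
from h import *
o=ctrl.get_obs();M=R.from_rotvec(o['tool_rot']).as_matrix();print(M.round(3),o['q'].round(3))
print(M.T@(np.array([.56,.07,.20])-o['tool_pos'])*1000)
E
```

```text
t: 1.1
tool_pos: [0.2585, 0.5686, 0.2305]
tool_rot: [2.53, 1.862, -0.002]
contact_force: [0.5, -0.6, -0.6]
opening: -0.0
grip_force: 0.0
t: 1.93
tool_pos: [0.2585, 0.5686, 0.2306]
tool_rot: [3.126, 0.302, -0.001]
contact_force: [-0.1, -0.1, -0.9]
opening: -0.0001
grip_force: 0.0
[[ 0.981  0.192 -0.001]
 [ 0.192 -0.981 -0.001]
 [-0.001  0.001 -1.   ]] [ 1.025  0.053  1.614 -0.     1.476  2.403]
[200.31669092 547.14008073  30.91076539]
```

```bash
python3 -m handwheel '[{"tx":6,"ty":17,"tz":1,"roll":0},{"tx":13,"ty":34,"tz":2,"roll":0},{"tx":13,"ty":34,"tz":2,"roll":0},{"tx":13,"ty":34,"tz":2,"roll":0},{"tx":13,"ty":34,"tz":2,"roll":0},{"tx":13,"ty":34,"tz":2,"roll":0},{"tx":13,"ty":34,"tz":2,"roll":0},{"tx":13,"ty":34,"tz":2,"roll":0}]'
python3 -m handwheel '[{"tx":13,"ty":34,"tz":2,"roll":0},{"tx":13,"ty":34,"tz":2,"roll":0},{"tx":13,"ty":34,"tz":2,"roll":0},{"tx":13,"ty":34,"tz":2,"roll":0},{"tx":13,"ty":34,"tz":2,"roll":0},{"tx":13,"ty":34,"tz":2,"roll":0},{"tx":13,"ty":34,"tz":2,"roll":0},{"tx":13,"ty":34,"tz":2,"roll":0},{"tx":0,"ty":20,"tz":0,"roll":0},{"tx":0,"ty":0,"tz":0,"roll":0},{"tx":0,"ty":0,"tz":0,"roll":0}]'
python3 - <<'E'
from h import *
grab('wrist','w1')
E
```

```text
t: 2.6
tool_pos: [0.4036, 0.3359, 0.216]
tool_rot: [3.126, 0.311, -0.0]
contact_force: [0.1, -0.1, -0.2]
opening: 0.0003
grip_force: 0.0
t: 3.52
tool_pos: [0.5617, 0.0704, 0.1998]
tool_rot: [-3.126, -0.305, 0.002]
contact_force: [1.2, 0.2, 0.3]
opening: 0.0001
grip_force: 0.0
```

View pics/w1.png

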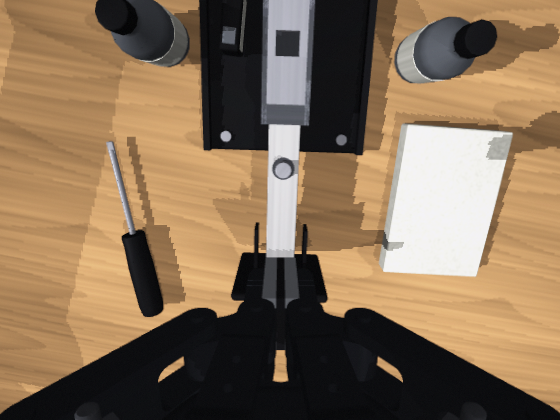

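The wrist view shows the button top at (283,169), the mouth's upper edge at row ~122 (columns 262–308), and the hole at (287,43). The shut fingers come in from the bottom.

Run:
```python
from h import *
W=np.load('w1.npz');T=np.load('top.npz')
g=cv2.cvtColor(W['im'],cv2.COLOR_RGB2GRAY)
print('col284',g[100:185,284]);print('row110',g[110,255:320]);print('row150',g[150,260:306]);print('row169',g[169,265:303]);print('r200',g[200,258:305])
def tri(a,b):
    c1,r1=ray(W,*a);c2,r2=ray(T,*b);A=np.c_[r1,-r2];s=np.linalg.lstsq(A,c2-c1,rcond=None)[0]
    p,q=c1+r1*s[0],c2+r2*s[1];return (p+q)/2,np.linalg.norm(p-q)
# crop px/5 + offset
print('btn',tri((283,169),(180+334/5,150+402/5)));print('hole',tri((287,43),(180+304.5/5,150+244/5)))
for n,u,v,z in[('btn',283,169,.065),('mouthL',262,122,.0625),('mouthR',308.5,122,.0625),('hole',287,43,.0615)]:print(n,onz(W,u,v,z).round(4),dep(W,u,v).round(4))
o=ctrl.get_obs();M=R.from_rotvec(o['tool_rot']).as_matrix();print(M.round(3),o['tool_pos'])
# TCP pixel
E=np.linalg.inv(W['E']);p=E@np.r_[o['tool_pos'],1];print('tcp px',W['K']@(p[:3]/p[2]))
```

```text
col284 [183 184 184 184 142  94  90  87  88  89  88  88  90  89  89  89  91  92
  91  89  86  86  85  87 118 210 226 226 226 226 226 225 226 226 227 227
 226 226 226 226 226 226 227 226 227 227 226 226 227 226 226 226 226 226
 226 227 226 155  83  73  48  61  87 170 178 177 176 178 176 177 180 182
 182 184 183 184 188 186 102 137 222 225 226 226 225]
row110 [ 21  20  22  22  21  34  76 108  95  98 111 104  88  87  87  88  87  86
  87  87  87  87  87  87  87  87  87  88  87  88  87  85  87  88  87  87
  87  87  87  88  88  87  87  88  87  88  87  87  88  95 113 112 109 118
  83  17  18  17  15  16  17  17  16  16  16]
row150 [100  99 100 101  90  65  65  63 142 219 222 224 224 221 220 225 228 229
 228 227 226 225 224 226 226 227 226 227 226 227 226 224 223 221 219 220
 222 225 194  77  14  12  11  12  16  15]
row169 [147 147 166 201 218 221 205 138  81  85 148 192 183 183 183 182 179 179
 178 177 179 182 181 179 179 157  99  57  67 113 154 154 150 160 180 181
 181 161]
r200 [152 152 151 149 148 148 148 147 142 172 216 217 217 217 215 217 224 227
 227 225 225 220 220 223 223 223 224 223 224 225 222 220 217 214 215 219
 221 217 187 151 174 174 175 156 114 114 115]
btn (array([0.58539376, 0.07347427, 0.06273708]), np.float64(0.001528210467907203))
hole (array([0.67622041, 0.08838661, 0.0835472 ]), np.float64(0.00036031152075682404))
btn [0.586  0.0728 0.065 ] [0.5859 0.0728 0.0644]
mouthL [0.6193 0.0965 0.0625] [0.6193 0.0965 0.0624]
mouthR [0.6265 0.0603 0.0625] [0.6265 0.0602 0.0616]
hole [0.6799 0.0886 0.0615] [0.6861 0.0891 0.0224]
[[ 0.981  0.195 -0.001]
 [ 0.195 -0.981  0.001]
 [-0.001 -0.001 -1.   ]] [0.56146687 0.07135604 0.1999348 ]
tcp px [277.92116122 274.45943654   1.        ]
```

Run:
```python
from h import *
W=np.load('w1.npz');p=optics.camera_params('wrist');C=np.array(p['tool_from_camera'])
v,u=np.mgrid[0:420,0:560];n=cv2.undistortPoints(np.stack([u,v],-1).reshape(-1,1,2).astype(float),W['K'],np.array([float(W['k1']),0,0,0,0]))[:,0]
d=W['d'].ravel();P=np.c_[n*d[:,None],d]@C[:3,:3].T+C[:3,3];P=P[d>0];uv=np.c_[u.ravel(),v.ravel()][d>0]
for a,b in[(-3,2),(-6,-3),(-10,-6),(-20,-10),(-40,-20)]:
    m=(P[:,2]*1e3>a)&(P[:,2]*1e3<b)&(abs(P[:,0])<.06)&(abs(P[:,1])<.05)
    if m.sum():print(a,b,m.sum(),(P[m].min(0)*1e3).round(1),(P[m].max(0)*1e3).round(1),uv[m].min(0),uv[m].max(0))
cv2.imwrite('pics/w1c.png',cv2.resize(W['im'][220:360,200:360,::-1],None,fx=4,fy=4,interpolation=cv2.INTER_CUBIC))
S=lambda u,v,z:onz(W,u,v,z)
b=S(282.7,170.2,.065);m=S(285,123.8,.0625);print(b,m)
o=ctrl.get_obs();M=R.from_rotvec(o['tool_rot']).as_matrix()
print('btn tool',M.T@(b-o['tool_pos'])*1e3,'mouth tool',M.T@(m-o['tool_pos'])*1e3,'hole',M.T@(S(287,43,.0615)-o['tool_pos'])*1e3)
```

```text
-3 2 1 [ 9.6 -4.4 -2.9] [ 9.6 -4.4 -2.9] [270 258] [270 258]
-6 -3 85 [  5.2 -10.6  -6. ] [10.8 10.7 -3.4] [256 258] [304 269]
-10 -6 232 [  5.5 -12.9 -10. ] [10.8 13.5 -6. ] [250 259] [311 273]
-20 -10 733 [  5.2 -13.4 -20. ] [ 11.1  13.9 -10. ] [247 263] [314 285]
-40 -20 1969 [-12. -17. -40.] [ 11.7  16.4 -20. ] [231 274] [327 349]
[0.58501356 0.07289219 0.065     ] [0.62152782 0.07832424 0.0625    ]
btn tool [ 23.49286859   3.18029586 134.91544859] mouth tool [ 60.36793857   4.95982697 137.38744825] hole [119.58323775   6.26274468 138.34369032]
```

View pics/w1c.png

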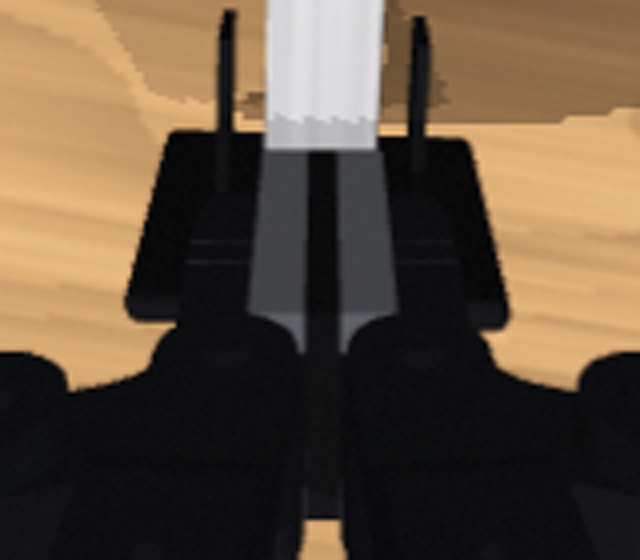

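The tip's front face is at tool x = +11 mm and spans ±13 mm in y. From the TCP, the button sits at x 23.5, y 3.2. I'll go above its outer half.

```bash
python3 -m handwheel '[{"tx":4,"ty":1,"tz":15,"roll":0.025},{"tx":4,"ty":1,"tz":25,"roll":0},{"tx":3.5,"ty":1,"tz":30,"roll":0},{"tx":0,"ty":0,"tz":30,"roll":0},{"tx":0,"ty":0,"tz":20,"roll":0},{"tx":0,"ty":0,"tz":10,"roll":0},{"tx":0,"ty":0,"tz":0,"roll":0},{"tx":0,"ty":0,"tz":0,"roll":0},{"tx":0,"ty":0,"tz":0,"roll":0}]'
python3 - <<'E'
from h import *
grab('wrist','w2')
E
```

```text
t: 4.32
tool_pos: [0.5749, 0.0708, 0.0724]
tool_rot: [3.13, 0.268, 0.005]
contact_force: [0.8, -0.8, -0.4]
opening: -0.0002
grip_force: 0.0
```

View pics/w2.png

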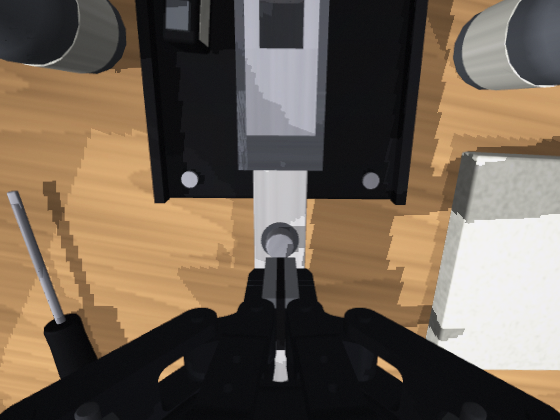

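The button disc is centred near (280,243), just ahead of the tip at (281,258). The mouth edge is at row ~170, and the arm lies along the image's vertical.

Run:
```python
from h import *
W=np.load('w2.npz');o=ctrl.get_obs();M=R.from_rotvec(o['tool_rot']).as_matrix();print(M.round(4))
g=cv2.cvtColor(W['im'],cv2.COLOR_RGB2GRAY);print(g[160:275,272]);print(g[240,252:310]);print(g[40:56,280]);print(g[150,228:335])
for n,u,v,z in[('btn',280,243,.065),('mouth',280,170,.0625),('holefront',281,47.5,.0625)]:print(n,(M.T@(onz(W,u,v,z)-o['tool_pos'])*1e3).round(1),(M.T@(dep(W,u,v)-o['tool_pos'])*1e3).round(1))
```

```text
[[ 9.855e-01  1.698e-01  4.000e-03]
 [ 1.698e-01 -9.855e-01  0.000e+00]
 [ 3.900e-03  6.000e-04 -1.000e+00]]
[ 75  73  74  71  70  70  69  71  73  75 164 197 198 198 198 199 199 198
 199 199 199 199 199 199 199 198 199 199 199 198 198 198 199 198 198 199
 199 198 199 198 198 199 198 198 198 198 198 198 199 199 198 199 199 199
 198 198 198 198 198 198 198 198 198 175  70  71  71  70  71  74  76  74
  76  76  77  97 142 154 155 155 154 155 155 155 156 157 159 158 157 154
 154 154 153 152 152 154 155 107  66  68  67  67  68  67  68  68  67  67
  67  67  68  67  67  67  67]
[139 138 162 194 190 193 192 193 168  93  72  70  71  84 102 127 165 169
 158 154 154 155 156 155 156 155 154 152 150 149 149 149 149 148 150 151
 150 145 138 117  76  57  55  57  58  58  88 136 151 152 153 151 146 157
 176 177 177 176]
[ 45  45  45  45  47  45  45  45 122 172 182 183 182 182 183 183]
[ 24  22  23  23  22  23  23  22  22  47  83  89  90 103 104  98  80  82
  84  78  72  73  74  75  75  74  74  74  73  74  74  74  73  73  73  74
  74  73  73  73  73  74  73  73  74  74  75  74  74  74  73  74  74  74
  73  73  74  75  73  73  75  74  74  73  73  74  74  74  74  74  74  74
  73  74  73  73  75  74  74  73  73  75  74  74  74  73  74  75  74  74
  73  73  74  73  68  44  17  18  16  17  18  15  17  17  16  17  16]
btn [12.2 -0.2  7.8] [12.  -0.2  8.2]
mouth [46.6 -0.2 10.4] [45.2 -0.2 17.9]
holefront [97.3  0.1 10.6] [97.1  0.1  9.4]
```

```bash
python3 -m handwheel '[{"tx":0,"ty":0,"tz":4,"roll":0},{"tx":0,"ty":0,"tz":3,"roll":0},{"tx":0,"ty":0,"tz":2,"roll":0},{"tx":0,"ty":0,"tz":2,"roll":0},{"tx":0,"ty":0,"tz":1,"roll":0},{"tx":0,"ty":0,"tz":0,"roll":0},{"tx":0,"ty":0,"tz":0,"roll":0}]'
python3 -m handwheel '[{"tx":0,"ty":0,"tz":1,"roll":0},{"tx":0,"ty":0,"tz":1,"roll":0},{"tx":0,"ty":0,"tz":1,"roll":0},{"tx":0,"ty":0,"tz":0,"roll":0},{"tx":0,"ty":0,"tz":0,"roll":0}]'
```

```text
t: 4.95
tool_pos: [0.5745, 0.0702, 0.0591]
tool_rot: [3.13, 0.266, 0.003]
contact_force: [2.0, 0.4, 4.7]
opening: 0.0002
grip_force: 2.3
t: 5.37
tool_pos: [0.5744, 0.0702, 0.0561]
tool_rot: [3.13, 0.266, 0.002]
contact_force: [1.6, 0.1, 5.4]
opening: -0.0001
grip_force: 3.0
```

```bash
python3 -m handwheel '[{"tx":0,"ty":0,"tz":0.3,"roll":0},{"tx":0,"ty":0,"tz":0.2,"roll":0},{"tx":0,"ty":0,"tz":0,"roll":0},{"tx":0,"ty":0,"tz":0,"roll":0}]'
```

```text
t: 5.7
tool_pos: [0.5743, 0.0702, 0.056]
tool_rot: [3.13, 0.266, 0.002]
contact_force: [-0.3, 0.6, 8.4]
opening: 0.0001
grip_force: 4.3
```

```bash
python3 -m handwheel '[{"tx":0,"ty":0,"tz":0.3,"roll":0},{"tx":0,"ty":0,"tz":0,"roll":0},{"tx":0,"ty":0,"tz":0,"roll":0}]'; python3 -m handwheel '[{"tx":0.5,"ty":0,"tz":0.1,"roll":0},{"tx":1,"ty":0,"tz":0.1,"roll":0},{"tx":1,"ty":0,"tz":0,"roll":0},{"tx":1,"ty":0,"tz":0,"roll":0},{"tx":1,"ty":0,"tz":0,"roll":0},{"tx":1,"ty":0,"tz":0,"roll":0},{"tx":0.5,"ty":0,"tz":0,"roll":0},{"tx":0,"ty":0,"tz":0,"roll":0},{"tx":0,"ty":0,"tz":0,"roll":0}]'
python3 - <<'E'
from h import *
grab('wrist','w3');W=np.load('w3.npz')
g=cv2.cvtColor(W['im'],cv2.COLOR_RGB2GRAY)
cv2.imwrite('pics/w3c.png',cv2.resize(W['im'][130:330,200:360,::-1],None,fx=3,fy=3,interpolation=cv2.INTER_CUBIC))
E
```

```text
t: 5.95
tool_pos: [0.5744, 0.0702, 0.056]
tool_rot: [3.13, 0.267, 0.002]
contact_force: [-1.0, 0.6, 10.2]
opening: -0.0001
grip_force: 5.0
t: 6.7
tool_pos: [0.5804, 0.0712, 0.056]
tool_rot: [3.13, 0.266, 0.002]
contact_force: [-0.5, -0.2, 10.1]
opening: 0.0002
grip_force: 5.3
```

View pics/w3c.png

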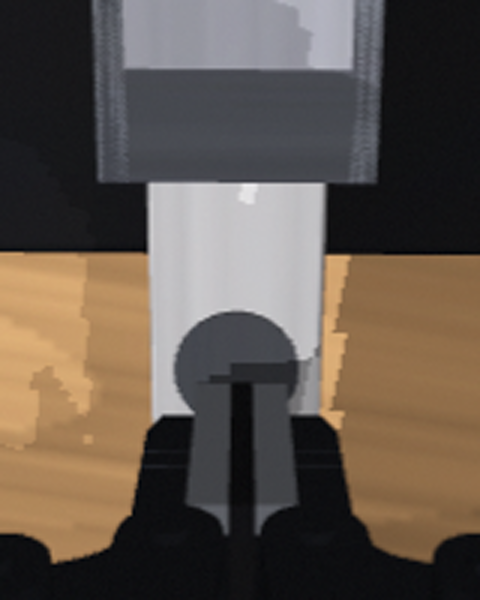

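The button is flush, its front half is visible ahead of the tip (crop rows 310–380), and the arm followed the tool.

```bash
python3 - <<'E'
from h import *
W=np.load('w3.npz');o=ctrl.get_obs();M=R.from_rotvec(o['tool_rot']).as_matrix()
f=lambda c,r:(200+c/3,130+r/3)
for n,c,r,z in[('btnfront',237,310,.056),('btnL',175,370,.056),('btnR',299,370,.056),('tip',240,380,.056),('mouth',237,182,.0625)]:print(n,(M.T@(onz(W,*f(c,r),z)-o['tool_pos'])*1e3).round(1))
E
python3 -m handwheel '[{"tx":1,"ty":0,"tz":0,"roll":0},{"tx":1.5,"ty":0,"tz":0,"roll":0},{"tx":1.5,"ty":0,"tz":0,"roll":0},{"tx":1.5,"ty":0,"tz":0,"roll":0},{"tx":1.5,"ty":0,"tz":0,"roll":0},{"tx":1.5,"ty":0,"tz":0,"roll":0},{"tx":1.5,"ty":0,"tz":0,"roll":0},{"tx":0,"ty":0,"tz":0,"roll":0},{"tx":0,"ty":0,"tz":0,"roll":0}]'
```

```text
btnfront [20.2 -0.4  0. ]
btnL [10.5 -9.8  0. ]
btnR [10.5  9.   0. ]
tip [8.9 0.  0. ]
mouth [41.3 -0.4 -6.4]
t: 7.5
tool_pos: [0.5904, 0.0729, 0.056]
tool_rot: [3.13, 0.266, 0.003]
contact_force: [-0.0, -0.2, 10.2]
opening: -0.0002
grip_force: 5.0
```

```bash
python3 -m handwheel '[{"tx":1,"ty":0,"tz":0,"roll":0},{"tx":1.5,"ty":0,"tz":0,"roll":0},{"tx":1.5,"ty":0,"tz":0,"roll":0},{"tx":1.5,"ty":0,"tz":0,"roll":0},{"tx":1.5,"ty":0,"tz":0,"roll":0},{"tx":1.5,"ty":0,"tz":0,"roll":0},{"tx":1.5,"ty":0,"tz":0,"roll":0},{"tx":1.5,"ty":0,"tz":0,"roll":0},{"tx":1.5,"ty":0,"tz":0,"roll":0},{"tx":1,"ty":0,"tz":0,"roll":0},{"tx":0,"ty":0,"tz":0,"roll":0},{"tx":0,"ty":0,"tz":0,"roll":0}]'
python3 - <<'E'
from h import *
grab('wrist','w4');W=np.load('w4.npz')
cv2.imwrite('pics/w4c.png',cv2.resize(W['im'][130:330,200:360,::-1],None,fx=3,fy=3,interpolation=cv2.INTER_CUBIC))
E
```

```text
t: 8.5
tool_pos: [0.6042, 0.0752, 0.056]
tool_rot: [3.13, 0.267, 0.003]
contact_force: [-0.5, -0.1, 9.6]
opening: 0.0001
grip_force: 5.0
```

View pics/w4c.png

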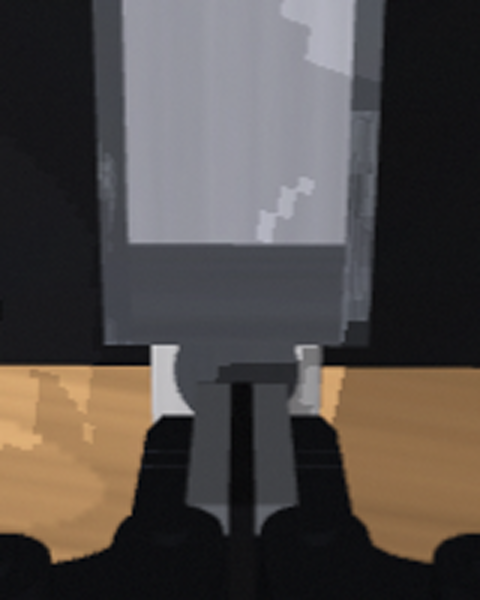

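The button's front edge is now hidden behind the mouth edge (crop row 345), and the tip is at row 380.

Run:
```python
from h import *
W=np.load('w4.npz');o=ctrl.get_obs();M=R.from_rotvec(o['tool_rot']).as_matrix()
f=lambda c,r:(200+c/3,130+r/3)
for n,c,r,z in[('tip',240,382,.056),('mouth',237,345,.0625),('btnL',175,370,.056)]:print(n,(M.T@(onz(W,*f(c,r),z)-o['tool_pos'])*1e3).round(1))
```

```text
tip [8.5 0.  0. ]
mouth [17.4 -0.4 -6.5]
btnL [10.5 -9.8  0. ]
```

```bash
python3 -m handwheel '[{"tx":1,"ty":0,"tz":0,"roll":0},{"tx":1,"ty":0,"tz":0,"roll":0},{"tx":1,"ty":0,"tz":0,"roll":0},{"tx":1,"ty":0,"tz":0,"roll":0},{"tx":0,"ty":0,"tz":0,"roll":0},{"tx":0,"ty":0,"tz":0,"roll":0}]'
python3 -m handwheel '[{"tx":0.5,"ty":0,"tz":0,"roll":0},{"tx":0.5,"ty":0,"tz":0,"roll":0},{"tx":0,"ty":0,"tz":0,"roll":0},{"tx":0,"ty":0,"tz":0,"roll":0}]'
python3 -m handwheel '[{"tx":0.5,"ty":0,"tz":0,"roll":0},{"tx":0,"ty":0,"tz":0,"roll":0},{"tx":0,"ty":0,"tz":0,"roll":0}]'
python3 - <<'E'
from h import *
grab('wrist','w5');W=np.load('w5.npz')
cv2.imwrite('pics/w5c.png',cv2.resize(W['im'][220:300,240:320,::-1],None,fx=6,fy=6,interpolation=cv2.INTER_CUBIC))
E
```

```text
t: 9.05
tool_pos: [0.6081, 0.0758, 0.056]
tool_rot: [3.13, 0.267, 0.002]
contact_force: [-0.3, -0.2, 11.1]
opening: 0.0002
grip_force: 5.1
t: 9.38
tool_pos: [0.6089, 0.0759, 0.056]
tool_rot: [3.13, 0.266, 0.002]
contact_force: [-1.1, 0.0, 10.7]
opening: 0.0
grip_force: 5.2
t: 9.63
tool_pos: [0.6094, 0.076, 0.056]
tool_rot: [3.13, 0.267, 0.002]
contact_force: [-2.1, -0.9, 9.5]
opening: 0.0001
grip_force: 5.2
```

View pics/w5c.png

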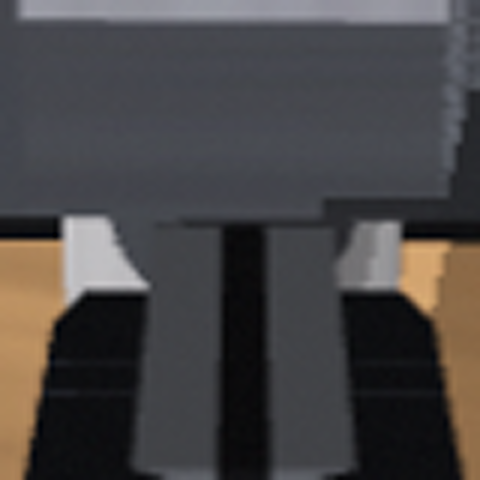

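The mouth edge now sits about over the button's centre, with the tip just outside it. I'll lift off, then check with a picture from higher up.

```bash
python3 -m handwheel '[{"tx":0,"ty":0,"tz":-2,"roll":0},{"tx":0,"ty":0,"tz":-4,"roll":0},{"tx":-5,"ty":0,"tz":-20,"roll":0},{"tx":-20,"ty":0,"tz":-30,"roll":0},{"tx":-30,"ty":0,"tz":-22,"roll":0},{"tx":-30,"ty":0,"tz":0,"roll":0},{"tx":-25,"ty":0,"tz":0,"roll":0},{"tx":-15,"ty":0,"tz":0,"roll":0},{"tx":0,"ty":0,"tz":0,"roll":0},{"tx":0,"ty":0,"tz":0,"roll":0}]'
python3 - <<'E'
from h import *
grab('wrist','w6');W=np.load('w6.npz')
cv2.imwrite('pics/w6.png',W['im'][:,:,::-1])
E
```

```text
t: 10.52
tool_pos: [0.4843, 0.0551, 0.1312]
tool_rot: [-3.13, -0.266, 0.003]
contact_force: [1.0, 0.2, 1.0]
opening: 0.0001
grip_force: 0.0
```

View pics/w6.png

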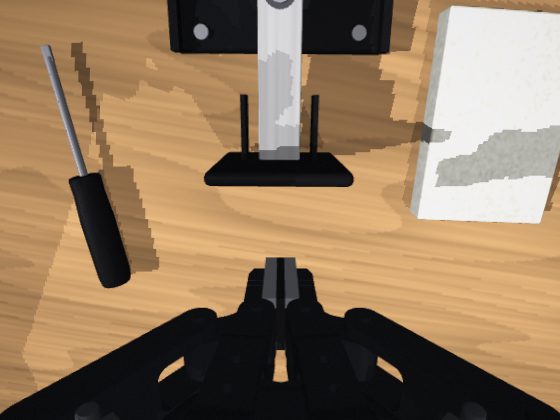

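The paper stop's upper outer edge is at row ~186, centred at col 279. The button's ring just shows at (280,3), and the mouth is above the frame.

Run:
```python
from h import *
W=np.load('w6.npz');o=ctrl.get_obs();M=R.from_rotvec(o['tool_rot']).as_matrix()
for n,u,v,z in[('stop outer',280,186,.098),('stopL',206,186,.098),('stopR',353,186,.098),('btn rear',279,8,.056)]:print(n,(M.T@(onz(W,u,v,z)-o['tool_pos'])*1e3).round(1),dep(W,u,v).round(4))
grab('top','t2');T=np.load('t2.npz');cv2.imwrite('pics/t2.png',cv2.resize(T['im'][165:285,200:300,::-1],None,fx=5,fy=5,interpolation=cv2.INTER_CUBIC))
print(T['im'][215:240,248].mean(1).round())
```

```text
stop outer [33.1 -0.1 33.6] [0.5169 0.0607 0.0943]
stopL [ 33.1 -39.   33.6] [ 0.4844  0.1171 -0.0012]
stopR [33.2 38.3 33.6] [ 0.5048 -0.0025 -0.0017]
btn rear [127.   -0.7  75.5] [0.6101 0.0773 0.0562]
[ 83.  80.  87. 139. 168. 171. 171. 170. 167. 166. 165. 165. 164. 165.
 164. 145. 147. 147. 148. 150. 146.  81.  25.  36.  42.]
```

```bash
python3 -m handwheel '[{"tx":0,"ty":0,"tz":20,"roll":0},{"tx":0,"ty":0,"tz":28,"roll":0},{"tx":0,"ty":0,"tz":16,"roll":0},{"tx":8,"ty":0,"tz":0,"roll":0},{"tx":6,"ty":0,"tz":0,"roll":0},{"tx":3,"ty":0,"tz":0,"roll":0},{"tx":1,"ty":0,"tz":0,"roll":0},{"tx":1,"ty":0,"tz":0,"roll":0},{"tx":0,"ty":0,"tz":0,"roll":0},{"tx":0,"ty":0,"tz":0,"roll":0}]'
python3 -m handwheel '[{"tx":1,"ty":0,"tz":0,"roll":0},{"tx":1,"ty":0,"tz":0,"roll":0},{"tx":1,"ty":0,"tz":0,"roll":0},{"tx":1,"ty":0,"tz":0,"roll":0},{"tx":0,"ty":0,"tz":0,"roll":0}]'
```

```text
t: 11.45
tool_pos: [0.5046, 0.0584, 0.069]
tool_rot: [3.13, 0.266, 0.002]
contact_force: [-0.4, -0.2, 0.7]
opening: 0.0005
grip_force: 0.0
t: 11.87
tool_pos: [0.5075, 0.0589, 0.0682]
tool_rot: [3.13, 0.266, -0.003]
contact_force: [-4.8, -1.0, 2.5]
opening: 0.0001
grip_force: 2.1
```

```bash
python3 -m handwheel '[{"tx":0.5,"ty":0,"tz":0,"roll":0},{"tx":0.5,"ty":0,"tz":0,"roll":0},{"tx":0.5,"ty":0,"tz":0,"roll":0},{"tx":0,"ty":0,"tz":0,"roll":0},{"tx":0,"ty":0,"tz":0,"roll":0}]'
```

```text
t: 12.28
tool_pos: [0.5094, 0.0592, 0.0682]
tool_rot: [3.13, 0.266, -0.001]
contact_force: [-3.8, -0.9, 2.4]
opening: -0.0001
grip_force: 2.1
```

```bash
python3 -m handwheel '[{"tx":1,"ty":0,"tz":0,"roll":0},{"tx":1,"ty":0,"tz":0,"roll":0},{"tx":1,"ty":0,"tz":0,"roll":0},{"tx":1,"ty":0,"tz":0,"roll":0},{"tx":1,"ty":0,"tz":0,"roll":0},{"tx":1,"ty":0,"tz":0,"roll":0},{"tx":1,"ty":0,"tz":0,"roll":0},{"tx":1,"ty":0,"tz":0,"roll":0},{"tx":1,"ty":0,"tz":0,"roll":0},{"tx":1,"ty":0,"tz":0,"roll":0},{"tx":0,"ty":0,"tz":0,"roll":0},{"tx":0,"ty":0,"tz":0,"roll":0}]'
python3 - <<'E'
from h import *
grab('wrist','w7');W=np.load('w7.npz');cv2.imwrite('pics/w7.png',W['im'][0:240,160:400,::-1])
g=cv2.cvtColor(W['im'],cv2.COLOR_RGB2GRAY);print(g[0:200:4,280]);print(W['d'][0:200:8,280].round(3))
E
```

```text
t: 13.28
tool_pos: [0.5196, 0.061, 0.0682]
tool_rot: [3.13, 0.266, 0.001]
contact_force: [-2.4, -1.8, 0.1]
opening: 0.0003
grip_force: 1.4
[ 84  87  88  91  93  88  85  87  30 220 220 221 220 221 220 221 222 221
 221 221 222 221 221 222 221 221 203 195 190 191 192 191 190 190 191 190
 190 190 191 190 211 210 189 188 188 188 188 187 187 188]
[0.13  0.131 0.132 0.133 0.134 0.14  0.141 0.141 0.142 0.144 0.144 0.145
 0.147 0.147 0.149 0.15  0.15  0.    0.152 0.155 0.155 0.155 0.156 0.158
 0.159]
```

```bash
python3 - <<'E'
from h import *
W=np.load('w7.npz');o=ctrl.get_obs();M=R.from_rotvec(o['tool_rot']).as_matrix()
print((M.T@(onz(W,280,32.5,.0625)-o['tool_pos'])*1e3).round(1))
E
python3 -m handwheel '[{"tx":1,"ty":0,"tz":0,"roll":0},{"tx":1,"ty":0,"tz":0,"roll":0},{"tx":1,"ty":0,"tz":0,"roll":0},{"tx":1,"ty":0,"tz":0,"roll":0},{"tx":1,"ty":0,"tz":0,"roll":0},{"tx":1,"ty":0,"tz":0,"roll":0},{"tx":1,"ty":0,"tz":0,"roll":0},{"tx":1,"ty":0,"tz":0,"roll":0},{"tx":1,"ty":0,"tz":0,"roll":0},{"tx":1,"ty":0,"tz":0,"roll":0},{"tx":1,"ty":0,"tz":0,"roll":0},{"tx":1,"ty":0,"tz":0,"roll":0}]'
python3 -m handwheel '[{"tx":1,"ty":0,"tz":0,"roll":0},{"tx":1,"ty":0,"tz":0,"roll":0},{"tx":1,"ty":0,"tz":0,"roll":0},{"tx":1,"ty":0,"tz":0,"roll":0},{"tx":1,"ty":0,"tz":0,"roll":0},{"tx":1,"ty":0,"tz":0,"roll":0},{"tx":1,"ty":0,"tz":0,"roll":0},{"tx":1,"ty":0,"tz":0,"roll":0},{"tx":1,"ty":0,"tz":0,"roll":0},{"tx":1,"ty":0,"tz":0,"roll":0},{"tx":0,"ty":0,"tz":0,"roll":0},{"tx":0,"ty":0,"tz":0,"roll":0}]'
python3 - <<'E'
from h import *
grab('wrist','w8');W=np.load('w8.npz');cv2.imwrite('pics/w8.png',W['im'][0:240,160:400,::-1])
o=ctrl.get_obs();M=R.from_rotvec(o['tool_rot']).as_matrix()
g=cv2.cvtColor(W['im'],cv2.COLOR_RGB2GRAY);print(g[0:160:2,280])
E
```

```text
[102.3  -0.    5.8]
t: 14.33
tool_pos: [0.5313, 0.0629, 0.0683]
tool_rot: [3.13, 0.266, -0.0]
contact_force: [-4.3, -4.4, -0.4]
opening: -0.0002
grip_force: 2.1
t: 15.33
tool_pos: [0.5413, 0.0647, 0.0683]
tool_rot: [-3.13, -0.266, -0.001]
contact_force: [-2.3, -3.2, -0.7]
opening: 0.0
grip_force: 1.4
[181 180 182 182 182 182 183 183 183 183 182 183 183 183 183 184 184 184
 184 184 185 185 184 184 167  88  89  89  86  88  89  86  89  90  89  91
  92  94  92  92  87  86  86  86  89 130 222 222 222 222 221 222 222 211
 191 190 191 191 191 191 190 190 191 191 190 191 190 190 190 191 190 191
 189 190 190 190 190 201 202 201]
```

```bash
python3 -m handwheel '[{"tx":1,"ty":0.3,"tz":0,"roll":0},{"tx":1,"ty":0.2,"tz":0,"roll":0},{"tx":1,"ty":0,"tz":0,"roll":0},{"tx":1,"ty":0,"tz":0,"roll":0},{"tx":1,"ty":0,"tz":0,"roll":0},{"tx":1,"ty":0,"tz":0,"roll":0},{"tx":1,"ty":0,"tz":0,"roll":0},{"tx":1,"ty":0,"tz":0,"roll":0},{"tx":1,"ty":0,"tz":0,"roll":0},{"tx":1,"ty":0,"tz":0,"roll":0},{"tx":1,"ty":0,"tz":0,"roll":0},{"tx":1,"ty":0,"tz":0,"roll":0}]'
python3 -m handwheel '[{"tx":1,"ty":0,"tz":0,"roll":0},{"tx":1,"ty":0,"tz":0,"roll":0},{"tx":1,"ty":0,"tz":0,"roll":0},{"tx":1,"ty":0,"tz":0,"roll":0},{"tx":0.5,"ty":0,"tz":0,"roll":0},{"tx":0.5,"ty":0,"tz":0,"roll":0},{"tx":0.5,"ty":0,"tz":0,"roll":0},{"tx":0.5,"ty":0,"tz":0,"roll":0},{"tx":0,"ty":0,"tz":0,"roll":0},{"tx":0,"ty":0,"tz":0,"roll":0}]'
python3 - <<'E'
from h import *
grab('wrist','w9');W=np.load('w9.npz');cv2.imwrite('pics/w9.png',W['im'][0:240,160:400,::-1])
o=ctrl.get_obs();M=R.from_rotvec(o['tool_rot']).as_matrix()
g=cv2.cvtColor(W['im'],cv2.COLOR_RGB2GRAY);c=g[0:160,280].astype(int);print(c[::2])
for v in(3,10,20):print((M.T@(onz(W,280,v,.0625)-o['tool_pos'])*1e3).round(1))
E
```

```text
t: 16.38
tool_pos: [0.553, 0.0665, 0.0683]
tool_rot: [-3.13, -0.266, 0.0]
contact_force: [-4.5, 1.6, 0.6]
opening: 0.0001
grip_force: 2.1
t: 17.22
tool_pos: [0.559, 0.0673, 0.0682]
tool_rot: [-3.13, -0.266, -0.0]
contact_force: [-3.0, 2.1, 0.7]
opening: -0.0003
grip_force: 1.6
[157 180 180 180 180 179 181 181 181 182 182 180 181 181 181 182 182 182
 183 183 182 182 181 182 183 182 182 183 183 183 183 183 183 183 182 183
 183 183 182 182 182 183 182 182 183 183 182 183 129  90  89  86  88  86
  78  74  75  75  76  77  78  75  74  72  71  69  74 150 191 191 189 189
 190 188 189 189 189 188 189 189]
[ 1.128e+02 -1.000e-01  5.700e+00]
[ 1.103e+02 -1.000e-01  5.700e+00]
[ 1.068e+02 -1.000e-01  5.700e+00]
```

```bash
python3 -m handwheel '[{"tx":0.5,"ty":-0.1,"tz":0,"roll":0},{"tx":0.5,"ty":-0.1,"tz":0,"roll":0},{"tx":0.5,"ty":0,"tz":0,"roll":0},{"tx":0.5,"ty":0,"tz":0,"roll":0},{"tx":0.5,"ty":0,"tz":0,"roll":0},{"tx":0.5,"ty":0,"tz":0,"roll":0},{"tx":0.5,"ty":0,"tz":0,"roll":0},{"tx":0.5,"ty":0,"tz":0,"roll":0},{"tx":0.5,"ty":0,"tz":0,"roll":0},{"tx":0.5,"ty":0,"tz":0,"roll":0},{"tx":0,"ty":0,"tz":0,"roll":0},{"tx":0,"ty":0,"tz":0,"roll":0}]'
python3 - <<'E'
from h import *
grab('wrist','w10');W=np.load('w10.npz')
g=cv2.cvtColor(W['im'],cv2.COLOR_RGB2GRAY);print(g[0:40:2,280]);print(W['d'][0:40:3,280].round(4))
E
```

```text
t: 18.27
tool_pos: [0.5641, 0.0682, 0.0683]
tool_rot: [3.13, 0.266, 0.001]
contact_force: [-1.7, 0.0, -0.4]
opening: 0.0003
grip_force: 1.3
[180 181 182 183 184 183 182 154 174 179 180 180 180 181 181 181 180 181
 181 180]
[0.1334 0.1328 0.1337 0.1335 0.135  0.13   0.1312 0.1319 0.132  0.1324
 0.1333 0.1329 0.1345 0.133 ]
```

```bash
python3 -m handwheel '[{"tx":0.5,"ty":0,"tz":0,"roll":0},{"tx":0.5,"ty":0,"tz":0,"roll":0},{"tx":0,"ty":0,"tz":0,"roll":0},{"tx":0,"ty":0,"tz":0,"roll":0}]'
python3 -m handwheel '[{"tx":0.5,"ty":0,"tz":0,"roll":0},{"tx":0.5,"ty":0,"tz":0,"roll":0},{"tx":0,"ty":0,"tz":0,"roll":0},{"tx":0,"ty":0,"tz":0,"roll":0}]'
python3 - <<'E'
from h import *
grab('wrist','w11');W=np.load('w11.npz')
g=cv2.cvtColor(W['im'],cv2.COLOR_RGB2GRAY);print(g[0:40:2,280]);print(W['d'][0:40:3,280].round(4))
E
```

```text
t: 18.65
tool_pos: [0.5655, 0.0685, 0.0686]
tool_rot: [3.13, 0.266, 0.003]
contact_force: [-0.5, -0.3, -0.4]
opening: 0.0
grip_force: 0.6
t: 18.98
tool_pos: [0.5663, 0.0686, 0.0686]
tool_rot: [3.13, 0.266, 0.002]
contact_force: [0.3, -0.3, -0.2]
opening: 0.0001
grip_force: 0.3
[180 182 183 183 182 180 181 183 180  97  76 109 181 181 181 181 181 181
 182 182]
[0.128  0.1292 0.1287 0.1299 0.1301 0.1295 0.1313 0.1349 0.1322 0.1324
 0.1334 0.1339 0.1336 0.1339]
```

The push force dropped to zero and the surface in the hole has risen, so it has probably popped. I've used up my picture views, so I'll back off, rise and check the button's height numerically.

```bash
python3 -m handwheel '[{"tx":-5,"ty":0,"tz":0,"roll":0},{"tx":-10,"ty":0,"tz":0,"roll":0},{"tx":-10,"ty":0,"tz":0,"roll":0},{"tx":0,"ty":0,"tz":-20,"roll":0},{"tx":0,"ty":0,"tz":-30,"roll":0},{"tx":0,"ty":0,"tz":-30,"roll":0},{"tx":30,"ty":0,"tz":-10,"roll":0},{"tx":30,"ty":0,"tz":0,"roll":0},{"tx":20,"ty":0,"tz":0,"roll":0},{"tx":0,"ty":0,"tz":0,"roll":0},{"tx":0,"ty":0,"tz":0,"roll":0}]'
python3 - <<'E'
from h import *
grab('wrist','w12');W=np.load('w12.npz');o=ctrl.get_obs();M=R.from_rotvec(o['tool_rot']).as_matrix()
g=cv2.cvtColor(W['im'],cv2.COLOR_RGB2GRAY)
v,u=np.mgrid[0:420,0:560];n=cv2.undistortPoints(np.stack([u,v],-1).reshape(-1,1,2).astype(float),W['K'],np.array([float(W['k1']),0,0,0,0]))[:,0]
d=W['d'].ravel();P=np.c_[n*d[:,None],d]@W['E'][:3,:3].T+W['E'][:3,3]
L=(P-o['tool_pos'])@M; L=L.reshape(420,560,3);Z=P[:,2].reshape(420,560)
print(o['contact_force'].round(1))
for r in range(30,260,5):
    print(r,L[r,280,0].round(4),(Z[r,270:291:5]*1e3).round(1),g[r,280])
E
```

```text
t: 19.95
tool_pos: [0.6195, 0.0778, 0.158]
tool_rot: [3.13, 0.267, -0.001]
contact_force: [-0.6, -0.0, -0.2]
opening: -0.0002
grip_force: 0.0
[0.5 0.7 0.1]
30 0.1212 [62.  61.5 61.7 61.8 61.9] 88
35 0.1182 [61.  62.5 62.  63.  60.4] 88
40 0.1153 [61.7 61.4 61.9 62.5 61.6] 88
45 0.1125 [61.1 62.  61.2 60.8 62.7] 75
50 0.1094 [62.  61.9 62.  62.2 61.6] 81
55 0.1064 [61.1 61.5 62.  60.9 61.5] 88
60 0.1036 [61.9 61.7 60.5 61.9 61.3] 89
65 0.1003 [61.5 62.  63.1 63.5 62.6] 156
70 0.0973 [62.9 62.1 62.8 62.9 63.7] 155
75 0.0943 [62.2 61.8 62.4 62.3 63.2] 166
80 0.0912 [63.  62.7 62.5 61.9 63.4] 182
85 0.0881 [62.8 63.6 62.9 62.4 62.1] 156
90 0.085 [63.3 63.4 62.9 63.6 64.1] 183
95 0.0818 [62.2 62.6 63.8 62.7 63.1] 182
100 0.0787 [64.  61.8 63.1 63.1 63.2] 182
105 0.0755 [64.8 63.1 61.9 62.5 63.2] 183
110 0.0723 [62.3 63.1 64.  61.1 63.5] 182
115 0.0688 [56.7 55.2 55.7 56.  55.7] 74
120 0.0658 [54.7 65.8 63.5 65.3 56.7] 183
125 0.0626 [56.1 64.  64.8 65.5 54.4] 178
130 0.0593 [55.6 64.6 65.2 64.4 56. ] 182
135 0.056 [56.2 63.8 64.7 62.6 55.4] 184
140 0.0525 [63.4 62.4 62.6 63.1 62.4] 168
14
[... 263 characters left out ...]
.3 62.1 62.9 62.4 63.4] 180
180 0.0248 [63.  62.4 63.9 62.6 61.8] 181
185 0.0207 [62.1 64.1 62.  62.8 63.1] 181
190 0.0171 [61.8 62.4 61.9 61.6 62.1] 91
195 0.0134 [61.5 61.8 62.1 61.3 62.3] 86
200 0.0095 [61.8 62.4 61.5 62.5 61.4] 89
205 0.0057 [61.4 61.  61.3 61.5 61. ] 85
210 0.0001 [55.5 54.5 55.7 55.1 56.2] 218
215 -0.0043 [54.4 55.6 54.1 55.1 56. ] 221
220 -0.008 [56.6 54.5 55.1 54.8 55.4] 221
225 -0.0119 [55.1 54.7 55.4 55.2 55.6] 220
230 -0.0165 [56.  56.  54.1 55.4 54.4] 189
235 -0.0204 [56.1 56.4 54.5 54.1 55.4] 188
240 -0.0245 [55.2 55.1 54.7 55.3 55.3] 188
245 -0.028 [56.6 55.1 56.3 54.9 55.7] 111
250 -0.0321 [54.7 56.2 56.4 54.  54.6] 112
255 -0.0352 [59.6 59.7 58.9 58.8 59.8] 8
```

The button's top is at about 65 mm in the hole, with the arm's face at about 56 mm around it, so it has fully popped up. The tool is clear of everything.

```bash
python3 -c "
from station import ctrl
print(ctrl.finish_job())"
```

```text
the job is handed in; nothing more can be done
None
```

The tray arm is at its locked length with the button popped up in the sleeve's hole (top at about 65 mm) and the robot clear; the job was handed in at about 20 s, the highest forces read were about 11 N on the button and 6 N on the stop, and no verdict came back.

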